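Turn the staining stand to bring the slide jar to the draining trough

TASK

Gently turn the rotary staining stand by pushing on the rim of its turntable with the fingers until the tall rectangular slide jar stands at the front, centred before the draining trough, then leave it at rest there. Do not push on or lift the jar or the round pots, and leave the slide box, the forceps and the wax block where they lie.

Things in the scene. Friction and masses are not known exactly. Their poses are not given: they have to be found in the camera images.
- stand: Fixed foot of the rotary staining stand, on the bench. Origin: at bench height on the turntable's vertical axis; z up. Its -x axis points to the front of the stand, where the draining trough is. Apart from the trough and the strip that carries it (90 mm wide, 6 mm high) it reaches only 88 mm from the axis. Its position and yaw differ from run to run.
- trough (a point): Middle of the steel draining trough fixed at the front of the stand, at the top of its two bars: 202 mm from the turntable's axis, 29 mm above the bench. The trough is 72 mm (from front to back) by 140 mm; its inner edge lies 166 mm from the axis. The jar is to stand between the axis and this point.
- turntable: Grey plastic turntable: disc 122 mm in radius, 14 mm thick, with eight rounded rim lobes (52 mm wide, 20 to 36 mm above the bench) out to 152 mm radius, centred at 0, 45, 90.. degrees from its +x. Origin: on the axis, 20 mm above the bench; z up, x and y turn with it. Turns either way without limit or detents, about 1 N at the rim; pushed slowly, it stops when no longer pushed.
- recess (a point): Centre of one of the eight finger recesses between rim lobes: 135 mm from the axis, 28 mm above the bench, at 22.5 degrees anticlockwise (from above) from the turntable's +x; the others follow every 45 degrees. Each is 43 mm wide at its floor (122 mm from the axis), about 55 mm at 138 mm and wider at the mouth (152 mm), open above and below to the bare bench.
- slide_jar: Slide-staining jar: white plastic, tall, rectangular, the only one of its shape; 56 by 34 mm, lid 60 by 38 mm, 90 mm tall, about 0.18 kg. Loose in its pocket (walls 8 mm high, floor 34 mm above the bench), centre 68 mm from the axis on the turntable's -x side, long side along the rim. Origin: centre of its underside; z up, y along the long side, -x outward.
- pot1: Round white specimen pot with screw lid, 48 mm across the lid, 56 mm tall, 80 g, loose in a turntable pocket 68 mm from the axis, 60 degrees anticlockwise (seen from above) from the slide jar. Origin: centre of its underside; z up.
- pot2: Round white specimen pot with screw lid, 48 mm across the lid, 56 mm tall, 80 g, loose in a turntable pocket 68 mm from the axis, 120 degrees anticlockwise (seen from above) from the slide jar. Origin: centre of its underside; z up.
- pot3: Round white specimen pot with screw lid, 48 mm across the lid, 56 mm tall, 80 g, loose in a turntable pocket 68 mm from the axis, 180 degrees anticlockwise (seen from above) from the slide jar. Origin: centre of its underside; z up.
- pot4: Round white specimen pot with screw lid, 48 mm across the lid, 56 mm tall, 80 g, loose in a turntable pocket 68 mm from the axis, 240 degrees anticlockwise (seen from above) from the slide jar. Origin: centre of its underside; z up.
- pot5: Round white specimen pot with screw lid, 48 mm across the lid, 56 mm tall, 80 g, loose in a turntable pocket 68 mm from the axis, 300 degrees anticlockwise (seen from above) from the slide jar. Origin: centre of its underside; z up.
- slide_box: Carton of microscope slides, 82 (x) by 58 (y) by 30 mm tall, loose on the bench beside the stand. Origin: centre of its underside.
- forceps: Steel forceps lying on the bench beside the stand, 136 mm long (along x), 18 mm wide, 6 mm high. Origin: middle of the underside.
- block: Wax specimen block on a grey cassette, 40 by 28 mm, 16 mm tall, lying on the bench beside the stand. Origin: centre of its underside.
Mind the look-alikes: they are no part of the job. What is shaped like the pot2 but turquoise is not meant. What is shaped like the pot5 but green is not meant.

How it is judged:
At the end, for the whole second after the job is handed in: The slide jar stands at the front of the stand, within 10 mm to either side of the line from the axis to the middle of the trough (about 8 degrees of turn), the turntable is at rest, and the jar and all five pots stand upright in their pockets (tilt under 0.1 rad, at pocket-floor height) (x of slide_jar in the frame of stand below -0.05 m and y of slide_jar in the frame of stand between -0.01 and 0.01 m and angular speed of turntable below 0.05 rad/s and angle between each of slide_jar, pot1, pot2, pot3, pot4, pot5's own z axis and vertical below 0.1 rad and height (world z) of slide_jar between 0.028 and 0.04 m and height (world z) of pot1 between 0.028 and 0.04 m and height (world z) of pot2 between 0.028 and 0.04 m and height (world z) of pot3 between 0.028 and 0.04 m and height (world z) of pot4 between 0.028 and 0.04 m and height (world z) of pot5 between 0.028 and 0.04 m); the robot touches nothing.
It fails at once if the robot pushes on a jar or pot (contact force between any of slide_jar, pot1, pot2, pot3, pot4, pot5 and the fingers above 1.5 N or contact force between any of slide_jar, pot1, pot2, pot3, pot4, pot5 and the arm above 1.5 N).
It fails at once if a jar or pot is lifted out of its pocket or tipped (height (world z) of any of slide_jar, pot1, pot2, pot3, pot4, pot5 above 0.046 m or angle between any of slide_jar, pot1, pot2, pot3, pot4, pot5's own z axis and vertical above 0.3 rad).
It fails at once if the turntable is pushed well inside its rim, or with another part than the fingers ((contact force between the fingers and turntable above 0.5 N and horizontal distance between the grasp point and turntable below 0.095 m) or contact force between the arm and turntable above 2 N).
It fails at once if the turntable is spun fast (over 3 rad/s) (angular speed of turntable above 3 rad/s).
It fails at once if the slide box, the forceps or the wax block is moved (distance of any of slide_box, forceps, block from where it was at the start of the episode above 0.015 m).
It also fails if it takes over 72 s, if anything falls off the work surface, if the arm or the gripper's body presses on something with over 40 N, if the wrist force passes 120 N, or if a joint passes its speed limit or range.

ROBOT

A 7-joint arm with a two-finger parallel gripper is mounted at the origin on the work surface. World frame = base frame: x ahead of the robot, y to its left, z up, the work surface at z = 0. Lengths are in m, angles in rad, forces in N, time in s.
With the tool pointing down it reaches from about 0.4 to 0.85 m from the base axis. Payload 10.4 kg.
Tool frame: the origin (TCP) lies between the finger pads; the fingertips stand ahead of it and the grasp point (between the pads) lies 5 mm behind it (manip.tip_extent is the z of the fingertips in the tool frame, in m); z points along the fingers, y is the line along which they close (so a half turn about z gives the same grasp; the last joint's range is limited). The gripper opens to 85 mm and grips with 20 to 120 N. Pads are 22 mm wide; open, the fingers measure 114 mm over their backs; the gripper's body (76 mm by 85 mm) begins 54 mm behind the grasp point. The pads swing forward as they close: fully open they stand 13 mm farther back than shut.
Start: joints at [1.085, 0.332, -0.065, 1.46, 0.022, 1.35, -0.088], TCP at [0.279, -0.559, 0.245] pointing down, gripper open.
Joint ranges: [-2.6, 2.6], [-0.5, 2.12], [-1.47, 1.34], [0.16, 2.42], [-1.27, 4.41], [0.06, 2.06], [-2.6, 2.6]. Speed limits (rad/s): [2.22, 2.22, 2.79, 2.79, 3.14, 3.14, 3.14].

INTERFACE

Orientations are given as a unit quaternion [x, y, z, w].
In Python, from workcell import status, viewer, manip gives the robot as it stands.
- The arm moves only by the tool play_rows, never from a script. Its argument "plan" is one flat list of numbers, 7 for each row, row after row: the turn, a rotation vector about the tool's x, y, z in degrees, then the shift along the tool's x, y, z in m, then the opening, from 0 (shut) to 1 (fully open). In form: [ax, ay, az, dx, dy, dz, grip, ax, ay, az, dx, dy, dz, grip, ...]. A call has 1 to 20 rows; each row is the pose to reach, as a shift and turn from the pose commanded when the call began, along the tool's axes at that moment; what a row does not reach only later rows make up. A row lasts 1/8 s, in which the tool goes at most 62.5 mm and 10.7 degrees, less where a joint would pass 70% of its speed; a pose out of reach is approached as far as the arm can. A call with a gripper value outside its range is refused whole. The fingers move at their own pace and stop on an object; "squeeze" is the grip in N (left out, the last holds). Time passes only in rows, so rows that repeat a pose let the fingers close. It gives the time, the measured TCP pose, the force, the opening and the grip force at its end, in the units of the state.
- status.get_obs(): the state, without advancing time (a new reading comes with each control period).
- viewer.camera(name): name is "scene" or "top" or "wrist"; returns the picture (480x640x3 uint8, red, green, blue); there is no depth.
- viewer.camera_model(name): a dict with "fx", "fy", "cx", "cy" (pixels), "R" (3x3) and "t" (3): a world point X has camera coordinates R X + t. Camera axes: x right, y down, z forward; pixel columns grow to the right and rows downward; lengths in m; the calibration is good to about 2 mm. A picture is of the moment at which its call begins: read the wrist's pose just before it. camera_model takes no time and is no camera call; for the wrist camera it gives the pose at the moment of the call.
- manip.hand_in(): hands the job in; it is judged then, once.
The state is a dict: "clock": time; "joint_pos": joint angles; "joint_velocities": joint speeds; "tau": joint torques, N m; "position": TCP position; "ee_rot": TCP orientation; "ft_force": force on the tool from outside, world axes, zero at the start; "torque": the same for the moment, N m; "grip_width": opening from 0.0 (shut) to 1.0 (fully open); "grasp_force": force on a finger pad.
Only numpy, scipy, OpenCV 4.12 (cv2) and the standard library are available. Lean on these libraries where they do the work, as an engineer would, in place of code of your own. Each camera call takes 0.05 s, during which the arm holds its last target. There are 200 camera calls.

## Working session

There is one attempt and no reset: what is moved stays moved. The work goes in short steps, Python scripts to look and compute and a tool call to move; the robot and the scene stay as the last step left them, time stands still between calls to the robot, and variables do not carry over. Pictures are saved under pics/ and viewed, at most 10 in all, crops included, and the job is handed in when it is done.

Besides the shell and the picture viewer there is one more tool, called as name(argument=value, ...), one argument or row to a line, values as JSON. play_rows: Moves the arm, as the interface text tells. Its arguments: {"type":"object","properties":{"plan":{"type":"array","items":{"type":"number"}},"squeeze":{"type":"number"}},"required":["plan"]}

```bash
mkdir -p pics; python3 - <<'E'
from workcell import status, viewer, manip
import cv2
o=status.get_obs()
print(o['clock'],o['position'],o['ee_rot'],o['grip_width'],manip.tip_extent)
for n in('scene','top'):
    cv2.imwrite(f'pics/{n}0.png',viewer.camera(n)[:,:,::-1]); m=viewer.camera_model(n);print(n,m)
E
```

```text
0.0 [ 0.2788735  -0.55893924  0.24453367] [ 9.73341025e-01  2.29361613e-01 -1.93137609e-04 -6.80113350e-04] 0.9988261913028661 0.014
scene {'fx': 491.34296949991653, 'fy': 491.34296949991653, 'cx': 324.31621512913256, 'cy': 239.67192621399818, 'R': array([[-0.65511178,  0.75551881, -0.00445946],
       [ 0.43344662,  0.3709948 , -0.8212715 ],
       [-0.61883163, -0.53995757, -0.57052014]]), 't': array([ 0.37313916, -0.23008323,  1.31746153])}
top {'fx': 457.3128511347488, 'fy': 457.3128511347488, 'cx': 317.92097490406303, 'cy': 235.06716279617677, 'R': array([[ 0.00685985, -0.99997395, -0.00224339],
       [-0.97857445, -0.00625135, -0.20579836],
       [ 0.20577898,  0.00360707, -0.97859185]]), 't': array([0.03347879, 0.56895503, 0.7641517 ])}
```

View pics/top0.png

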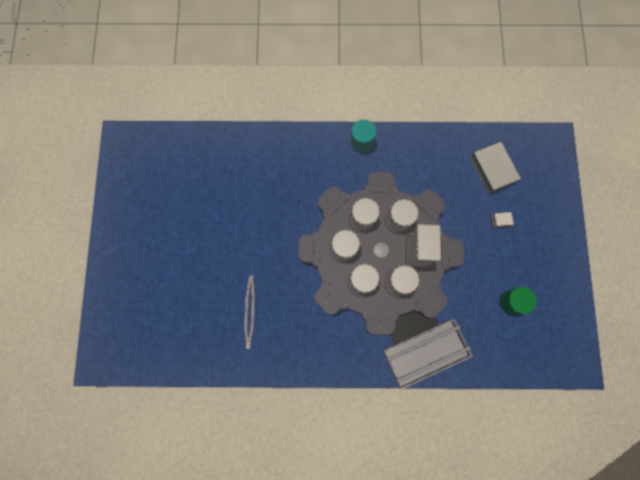

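View pics/scene0.png

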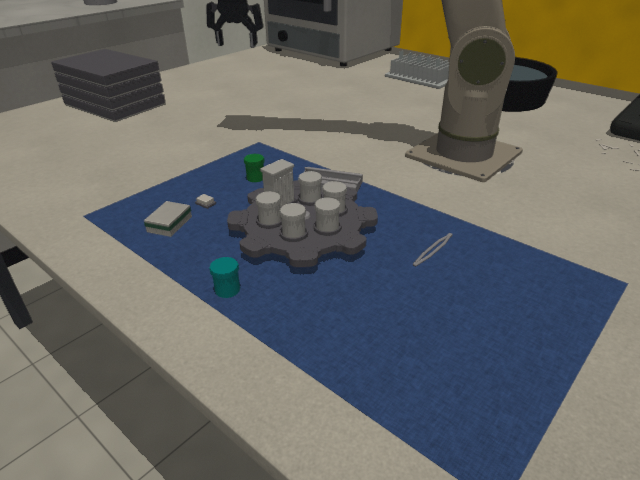

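The top view shows the jar, the only rectangular white lid, at (428,243). The turntable axis is near (381,250) and the trough at (428,352). The five white pots sit in the turntable. The turquoise (364,131) and green (522,300) look-alikes stand on the bench. The box is at (497,166), the block at (503,219) and the forceps at (250,312). The jar has to turn clockwise by about 65°.

```bash
cat > h.py <<'E'
import numpy as np, cv2
from workcell import status, viewer, manip
def ray(px,m,z):
    px=np.atleast_2d(np.asarray(px,float))
    d=np.c_[(px[:,0]-m['cx'])/m['fx'],(px[:,1]-m['cy'])/m['fy'],np.ones(len(px))]@m['R']
    c=-m['R'].T@m['t']
    return c+d*((z-c[2])/d[:,2])[:,None]
def biggest(mask,near=None):
    cs,_=cv2.findContours(mask.astype('uint8'),cv2.RETR_EXTERNAL,cv2.CHAIN_APPROX_NONE)
    if near: cs=[c for c in cs if cv2.pointPolygonTest(c,near,False)>=0]
    return max(cs,key=cv2.contourArea)
E
python3 - <<'E'
from h import *
im=cv2.imread('pics/top0.png'); m=viewer.camera_model('top')
hsv=cv2.cvtColor(im,cv2.COLOR_BGR2HSV)
for p in [(381,185),(400,245),(410,325),(428,352),(440,345),(428,243),(365,211),(250,312),(200,250)]: print(p,hsv[p[1],p[0]])
big=cv2.resize(im[110:400,230:550],None,fx=2.4,fy=2.0*1.03,interpolation=cv2.INTER_CUBIC)
big=cv2.resize(im[110:400,235:545],None,fx=2.05,fy=2.05,interpolation=cv2.INTER_CUBIC)
cv2.imwrite('pics/crop0.png',big)
E
```

```text
(381, 185) [168  14  92]
(400, 245) [ 0 15 99]
(410, 325) [23 16 62]
(428, 352) [ 14  19 147]
(440, 345) [ 11  19 148]
(428, 243) [ 19  29 183]
(365, 211) [ 19  29 187]
(250, 312) [111  99 118]
(200, 250) [109 138 102]
```

View pics/crop0.png

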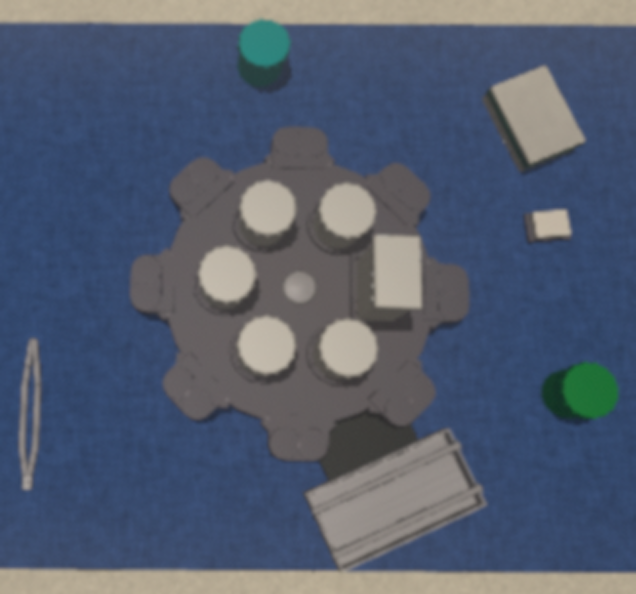

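```bash
python3 - <<'E'
from h import *
im=cv2.imread('pics/top0.png'); m=viewer.camera_model('top')
h,s,v=cv2.split(cv2.cvtColor(im,cv2.COLOR_BGR2HSV))
tab=(s<50)&(v>76); tab[:, :290]=0; tab[:,470:]=0; tab[:150]=0; tab[336:]=0
k=cv2.morphologyEx(tab.astype('uint8'),cv2.MORPH_OPEN,np.ones((3,3)))
# drop trough pixels: below line through crop (306,495)-(452,430)
yy,xx=np.mgrid[:480,:640]; line=(495/2.05+110)+(xx-(306/2.05+235))*(430-495)/(452-306)
k[(yy>line-2)&(xx>375)]=0
c=biggest(k,(381,250)); P=ray(c[:,0],m,.036)[:,:2].astype('float32')
ctr,r=cv2.minEnclosingCircle(P); print('enclosing',ctr,r)
# refine: lobe tips = contour points with r>147
C=np.array(ctr)
for _ in range(5):
    R=np.hypot(*(P-C).T); Q=P[R>.146]; A=np.c_[2*Q,np.ones(len(Q))]; C=np.linalg.lstsq(A,(Q**2).sum(1),rcond=None)[0][:2]
print('axis',C,'r',np.hypot(*(Q-C).T).mean())
a=np.arctan2(*(P-C).T[::-1]); w=np.hypot(*(P-C).T)>.138
print('lobe phase deg',np.degrees(np.angle(np.exp(8j*a[w]).mean())/8))
hub=ray([235+300/2.05,110+287/2.05],m,.036); print('hub',hub)
# trough
t=((s<50)&(v>70)).astype('uint8'); t[yy<line-2]=0; t[:, :370]=0; t[:,480:]=0;t[384:]=0
rect=cv2.minAreaRect(np.float32(ray(biggest(t,(428,352))[:,0],m,.027)[:,:2])); print('trough',rect)
cr=ray(np.array([(452,430),(485,505),(345,568),(306,495)])/2.05+[235,110],m,.027)[:,:2]; print(cr,cr.mean(0))
T=(np.array(rect[0])); d=T-C; print('dist',np.hypot(*d),'front deg',np.degrees(np.arctan2(d[1],d[0])))
d=cr.mean(0)-C; print('dist',np.hypot(*d),'front deg',np.degrees(np.arctan2(d[1],d[0])))
j=(s<60)&(v>150); cj=biggest(j,(428,243)); J=np.float32(ray(cj[:,0],m,.124)[:,:2]); rj=cv2.minAreaRect(J); print('jar',rj)
d=np.array(rj[0])-C; print('jar r',np.hypot(*d),'deg',np.degrees(np.arctan2(d[1],d[0])))
for n,p in [('green',(522,300)),('turq',(364,131))]: print(n,ray(p,m,.056))
for n,p in [('box',(497,166)),('block',(503,219))]: print(n,ray(p,m,.02))
print('edge of mat',ray([(430,388),(430,470)],m,0))
E
```

```text
enclosing (0.5461811423301697, -0.07815589010715485) 0.1520402729511261
axis [ 0.54620306 -0.07806593] r 0.15008620006063034
lobe phase deg -1.3970167512834022
hub [[ 0.54628452 -0.07949399  0.036     ]]
trough ((0.3626163601875305, -0.15984782576560974), (0.07255854457616806, 0.14436449110507965), 23.609882354736328)
[[ 0.42121599 -0.21146287]
 [ 0.35761217 -0.23646419]
 [ 0.30471935 -0.11384384]
 [ 0.36492325 -0.08196276]] [ 0.36211769 -0.16093341]
dist 0.2009784975036638 front deg -155.98858517295145
dist 0.20187730297596201 front deg -155.76473173596128
jar ((0.5657210350036621, 0.03615760803222656), (0.7655988931655884, 1.1705145835876465), 0.29777321219444275)
jar r 0.11587910810720856 deg 80.30322448585025
green [[ 0.45533663 -0.32138065  0.056     ]]
turq [[ 0.77179418 -0.04881309  0.056     ]]
box [[ 0.71669303 -0.31054077  0.02      ]]
block [[ 0.61041443 -0.31410299  0.02      ]]
edge of mat [[ 0.300417   -0.16674778  0.        ]
 [ 0.16388149 -0.16080365  0.        ]]
```

```bash
cat >> h.py <<'E'
from scipy.spatial.transform import Rotation as Ro
AX=np.array([.5463,-.0785])
def yaw(R): return np.degrees(np.arctan2(R[1,0],R[0,0]))
def rel(r,ang,z):
    "move so that TCP is at polar (r,ang) about axis, tool x radial, straight down"
    o=status.get_obs(); R0=Ro.from_quat(o['ee_rot']); a=np.radians(ang)
    T=Ro.from_matrix(np.array([[np.cos(a),np.sin(a),0],[np.sin(a),-np.cos(a),0],[0,0,-1]]).astype(float))
    p=np.r_[AX+r*np.array([np.cos(a),np.sin(a)]),z]
    print(ang,np.round((R0.inv()*T).as_rotvec(degrees=True),1),np.round(R0.inv().apply(p-o['position']),4))
def pol():
    o=status.get_obs(); d=o['position'][:2]-AX
    print('clock',o['clock'],'r',np.hypot(*d),'ang',np.degrees(np.arctan2(d[1],d[0])),'z',o['position'][2],'yaw',yaw(Ro.from_quat(o['ee_rot']).as_matrix()),'F',o['ft_force'],'tip',manip.tip_extent, 'q',np.round(o['joint_pos'],2))
E
python3 -c "
from h import *
pol(); rel(.14,111.5,.2)"
```

```text
clock 0.1 r 0.5498579539576188 ang -119.0985718087603 z 0.24458509137377682 yaw 26.518346826959892 F [0.49987115 0.22532362 0.68757953] tip 0.014 q [ 1.09  0.33 -0.06  1.46  0.02  1.35 -0.09]
111.5 [ -0.1  -0.1 -85. ] [ 0.466  -0.4499  0.0451]
```

play_rows(
  plan=[-0.1,-0.1,-20,0.116,-0.112,0,0,-0.1,-0.1,-43,0.233,-0.225,0.01,0,-0.1,-0.1,-64,0.35,-0.337,0.03,0,-0.1,-0.1,-85,0.466,-0.45,0.045,0,-0.1,-0.1,-85,0.466,-0.45,0.045,0,-0.1,-0.1,-85,0.466,-0.45,0.045,0,-0.1,-0.1,-85,0.466,-0.45,0.045,0,-0.1,-0.1,-85,0.466,-0.45,0.045,0,-0.1,-0.1,-85,0.466,-0.45,0.045,0,-0.1,-0.1,-85,0.466,-0.45,0.045,0,-0.1,-0.1,-85,0.466,-0.45,0.045,0,-0.1,-0.1,-85,0.466,-0.45,0.045,0,-0.1,-0.1,-85,0.466,-0.45,0.045,0,-0.1,-0.1,-85,0.466,-0.45,0.045,0,-0.1,-0.1,-85,0.466,-0.45,0.045,0,-0.1,-0.1,-85,0.466,-0.45,0.045,0],
)

```text
clock: 2.1
position: [0.4951, 0.051, 0.2004]
ee_rot: [0.563, 0.826, -0.001, 0.001]
ft_force: [0.4, -0.1, 0.2]
grip_width: 0.0
grasp_force: 0.0
```

```bash
python3 -c "
from h import *
pol(); rel(.14,111.5,.2);rel(.14,111.5,.034)
cv2.imwrite('pics/w1.png',viewer.camera('wrist')[:,:,::-1])"
```

```text
clock 2.1 r 0.13924430984101738 ang 111.57108353765146 z 0.2003902899775849 yaw 111.47188366617878 F [ 0.43097955 -0.05924777  0.21355002] tip 0.014 q [ 0.47  0.14 -0.71  1.82  0.1   1.21  0.1 ]
111.5 [ 0.   0.1 -0. ] [0.0008 0.0002 0.0004]
111.5 [ 0.   0.1 -0. ] [1.200e-03 1.000e-04 1.664e-01]
```

View pics/w1.png

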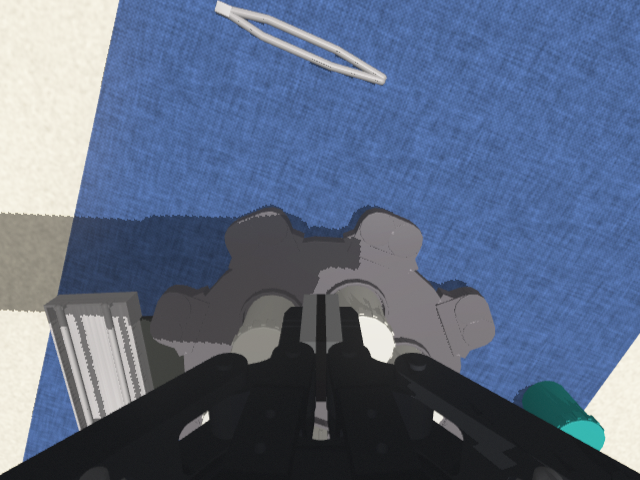

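The wrist view shows the closed fingers in line with the recess, with lobes at (262,240) and (390,240). I'll lower straight into the gap.

play_rows(
  plan=[0,0,0,0.004,0,0.03,0,0,0,0,0.004,0,0.06,0,0,0,0,0.004,0,0.09,0,0,0,0,0.004,0,0.115,0,0,0,0,0.004,0,0.135,0,0,0,0,0.004,0,0.15,0,0,0,0,0.004,0,0.16,0,0,0,0,0.004,0,0.169,0,0,0,0,0.004,0,0.169,0,0,0,0,0.004,0,0.169,0],
)

```text
clock: 3.4
position: [0.4942, 0.0549, 0.0317]
ee_rot: [0.563, 0.827, -0.0, 0.001]
ft_force: [-0.2, -1.3, -0.4]
grip_width: 0.002
grasp_force: 0.0
```

```bash
python3 -c "
from h import *
pol()
for a in np.arange(109,64,-2.5): rel(.142,a,.031)"
```

```text
clock 3.4 r 0.14322689699082408 ang 111.34300398375257 z 0.0317312269778705 yaw 111.51996655882445 F [-0.19050936 -1.34183324 -0.43111991] tip 0.014 q [ 0.38  0.37 -0.66  1.98  0.3   0.89 -0.06]
109.0 [0.  0.1 2.5] [-0.0014  0.0058  0.0007]
106.5 [0.1 0.1 5. ] [-0.0018  0.012   0.0007]
104.0 [0.1 0.1 7.5] [-0.0024  0.0181  0.0008]
101.5 [ 0.1  0.1 10. ] [-0.0034  0.0243  0.0008]
99.0 [ 0.1  0.1 12.5] [-0.0046  0.0303  0.0008]
96.5 [ 0.1  0.1 15. ] [-0.0061  0.0364  0.0008]
94.0 [ 0.1  0.1 17.5] [-0.0078  0.0423  0.0008]
91.5 [ 0.1  0.1 20. ] [-0.0098  0.0482  0.0008]
89.0 [ 0.1  0.1 22.5] [-0.0121  0.0539  0.0008]
86.5 [ 0.1  0.1 25. ] [-0.0145  0.0596  0.0008]
84.0 [ 0.1  0.1 27.5] [-0.0173  0.0652  0.0008]
81.5 [ 0.1  0.1 30. ] [-0.0203  0.0706  0.0008]
79.0 [ 0.1  0.1 32.5] [-0.0235  0.0759  0.0009]
76.5 [ 0.1  0.1 35. ] [-0.0269  0.081   0.0009]
74.0 [ 0.1  0.1 37.5] [-0.0306  0.086   0.0009]
71.5 [ 0.1  0.1 40. ] [-0.0345  0.0909  0.0009]
69.0 [ 0.1  0.1 42.5] [-0.0386  0.0955  0.0009]
66.5 [ 0.1  0.1 45. ] [-0.0429  0.1     0.0009]
```

play_rows(
  plan=[0,0,2.5,-0.0014,0.006,0,0,0,0,5,-0.002,0.012,0,0,0,0,7.5,-0.0024,0.018,0,0,0,0,10,-0.0034,0.0243,0,0,0,0,12.5,-0.0046,0.0303,0,0,0,0,15,-0.0061,0.0364,0,0,0,0,17.5,-0.0078,0.0423,0,0,0,0,20,-0.0098,0.0482,0,0,0,0,22.5,-0.0121,0.0539,0,0,0,0,25,-0.0145,0.0596,0,0,0,0,27.5,-0.0173,0.0652,0,0,0,0,30,-0.0203,0.0706,0,0,0,0,32.5,-0.0235,0.0759,0,0,0,0,35,-0.0269,0.081,0,0,0,0,37.5,-0.0306,0.086,0,0,0,0,40,-0.0345,0.0909,0,0,0,0,41,-0.036,0.0928,0,0,0,0,41,-0.036,0.0928,0,0],
)

```text
clock: 5.65
position: [0.5935, 0.0552, 0.0313]
ee_rot: [0.817, 0.577, -0.0, 0.001]
ft_force: [-0.8, -0.4, 0.3]
grip_width: 0.002
grasp_force: 0.0
```

```bash
cat >> h.py <<'E'
def phase(name):
    im=cv2.cvtColor(viewer.camera('top'),cv2.COLOR_RGB2BGR); cv2.imwrite(f'pics/{name}.png',im); m=viewer.camera_model('top')
    h,s,v=cv2.split(cv2.cvtColor(im,cv2.COLOR_BGR2HSV))
    # lid of the jar: most rectangular white contour near the turntable, ray onto z=.124
    cs,_=cv2.findContours(((s<60)&(v>150)).astype('uint8'),cv2.RETR_EXTERNAL,cv2.CHAIN_APPROX_NONE)
    for c in cs:
        if cv2.contourArea(c)<150: continue
        P=np.float32(ray(c[:,0],m,.124)[:,:2]); (p,wh,a)=cv2.minAreaRect(P); d=np.array(p)-AX
        if np.hypot(*d)<.12: print('lid',np.round(p,4),np.round(wh,3),round(a,1),'r',round(np.hypot(*d),4),'ang',round(np.degrees(np.arctan2(d[1],d[0])),1),'fill',round(cv2.contourArea(P)/(wh[0]*wh[1]),2))
    # lobe edges on ring r=.140: grey = low saturation, skipping trough side
    f=np.radians(np.arange(-180,180,.25)); Q=np.c_[AX[0]+.142*np.cos(f),AX[1]+.142*np.sin(f),np.full(len(f),.036)]@m['R'].T+m['t']
    u=(Q[:,0]/Q[:,2]*m['fx']+m['cx']).astype('float32'); w=(Q[:,1]/Q[:,2]*m['fy']+m['cy']).astype('float32')
    g=(cv2.remap(s,u[None],w[None],cv2.INTER_LINEAR)[0]<70).astype(int); e=np.flatnonzero(np.diff(g)); b=np.degrees(f)
    prev=None
    for i in e:
        if g[i+1]: prev=b[i]
        elif prev is not None: print('lobe',round(prev,1),round(b[i],1),'mid',round((prev+b[i])/2,1),'mod45',round((prev+b[i])/2%45,1))
E
python3 -c "
from h import *
pol();phase('t1')"
```

```text
clock 5.65 r 0.14172540444050521 ang 70.5678593306224 z 0.03129667124485349 yaw 70.50360308113675 F [-0.79928298 -0.35011608  0.33422888] tip 0.014 q [ 0.21  0.52 -0.47  1.73  0.29  0.96 -0.72]
lid [ 0.5142 -0.1382] [0.035 0.038] 53.6 r 0.0678 ang -118.2 fill 0.79
lid [ 0.5666 -0.1324] [0.04  0.041] 88.1 r 0.0575 ang -69.4 fill 0.81
lid [ 0.6076 -0.0841] [0.042 0.032] 32.0 r 0.0615 ang -5.2 fill 0.79
lid [0.5667 0.034 ] [0.765 1.154] 0.4 r 0.1144 ang 79.7 fill 0.43
lobe -92.0 -70.5 mid -81.2 mod45 8.8
lobe -46.5 -25.5 mid -36.0 mod45 9.0
```

View pics/t1.png

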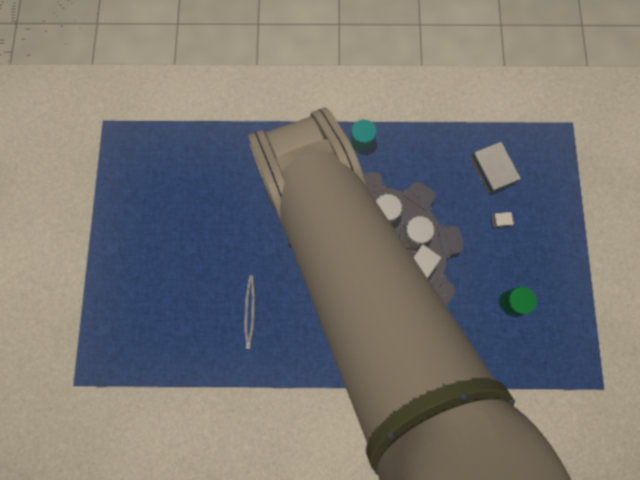

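The push turned the stand 34.7°, and the jar lid now sits at (427,261), partly hidden by the arm. About 30° remains.

```bash
python3 -c "
from h import *
for a in [68,65.5,63,60.5,58,55.5,53,51,49,47,45,43.5,42,41]: rel(.142,a,.031)"
```

```text
68 [0.1 0.1 2.5] [0.0002 0.0065 0.0003]
65.5 [0.1 0.1 5. ] [-0.0002  0.0127  0.0003]
63 [0.1 0.1 7.5] [-0.0009  0.0188  0.0003]
60.5 [ 0.1  0.1 10. ] [-0.0019  0.025   0.0004]
58 [ 0.1  0.1 12.5] [-0.0031  0.031   0.0004]
55.5 [ 0.1  0.1 15. ] [-0.0045  0.0371  0.0004]
53 [ 0.1  0.1 17.5] [-0.0063  0.043   0.0004]
51 [ 0.1  0.1 19.5] [-0.0079  0.0477  0.0004]
49 [ 0.1  0.1 21.5] [-0.0096  0.0523  0.0004]
47 [ 0.1  0.1 23.5] [-0.0115  0.0569  0.0004]
45 [ 0.1  0.1 25.5] [-0.0136  0.0614  0.0004]
43.5 [ 0.1  0.1 27. ] [-0.0152  0.0648  0.0004]
42 [ 0.1  0.1 28.5] [-0.0169  0.068   0.0004]
41 [ 0.1  0.1 29.5] [-0.0181  0.0702  0.0005]
```

play_rows(
  plan=[0,0,2.5,0,0.0065,0,0,0,0,5,0,0.0127,0,0,0,0,7.5,-0.0009,0.0188,0,0,0,0,10,-0.0019,0.025,0,0,0,0,12.5,-0.0031,0.031,0,0,0,0,15,-0.0045,0.037,0,0,0,0,17.5,-0.0063,0.043,0,0,0,0,19.5,-0.0079,0.0477,0,0,0,0,21.5,-0.0096,0.0523,0,0,0,0,23.5,-0.0115,0.0569,0,0,0,0,25.5,-0.0136,0.0614,0,0,0,0,27,-0.0152,0.0648,0,0,0,0,28.5,-0.0169,0.068,0,0,0,0,29.5,-0.0181,0.0702,0,0,0,0,29.5,-0.0181,0.0702,0,0,0,0,29.5,-0.0181,0.0702,0,0],
)

```text
clock: 7.7
position: [0.6534, 0.0147, 0.0315]
ee_rot: [0.937, 0.35, -0.0, 0.001]
ft_force: [-0.0, 0.1, -0.1]
grip_width: 0.001
grasp_force: 0.0
```

```bash
python3 -c "
from h import *
pol();phase('t2');rel(.142,45,.031);rel(.142,45,.2)"
```

```text
clock 7.7 r 0.1419962370846739 ang 41.03603560914432 z 0.031511764503239253 yaw 41.02257854261908 F [-0.01379161  0.11412303 -0.12848854] tip 0.014 q [ 0.16  0.61 -0.34  1.57  0.23  1.01 -1.1 ]
lid [0.5657 0.0333] [0.766 1.164] 0.3 r 0.1135 ang 80.1 fill 0.42
lobe -76.5 -55.2 mid -65.9 mod45 24.1
lobe -42.2 54.0 mid 5.9 mod45 5.9
lobe 59.0 80.2 mid 69.6 mod45 24.6
lobe 103.2 125.0 mid 114.1 mod45 24.1
45 [ 0.1  0.1 -4. ] [-0.0004 -0.0098  0.0005]
45 [ 0.1  0.1 -4. ] [-0.0005 -0.0094 -0.1685]
```

The jar is now at about −155.8° and the front is at −156.1°. I'll back the finger off the lobe, lift out, clear the view and verify.

play_rows(
  plan=[0,0,-2,0,-0.005,0,0,0,0,-4,0,-0.0095,0,0,0,0,-4,0,-0.0095,0,0,0,0,-4,0,-0.0095,-0.02,0,0,0,-4,0,-0.0095,-0.05,0,0,0,-4,0,-0.0095,-0.09,0,0,0,-4,0,-0.0095,-0.13,0,0,0,-4,0,-0.0095,-0.17,0,0,0,-4,0,-0.0095,-0.2,0,0,0,-4,0,-0.0095,-0.22,0,0,0,-4,0,-0.0095,-0.22,0],
)

```text
clock: 9.12
position: [0.6479, 0.0226, 0.2545]
ee_rot: [0.924, 0.383, 0.002, 0.002]
ft_force: [0.4, -0.1, -0.4]
grip_width: -0.003
grasp_force: 0.0
```

```bash
python3 -c "
from h import *
pol();rel(.40,90,.25)"
```

```text
clock 9.125 r 0.14331595630158936 ang 44.87406760889481 z 0.254547342868031 yaw 45.002505377535755 F [ 0.411477   -0.14395097 -0.43913822] tip 0.014 q [ 0.19  0.4  -0.4   1.37  0.16  1.39 -1.  ]
90 [  0.3  -0.  -45. ] [ 0.1395 -0.2832  0.0034]
```

play_rows(
  plan=[0,0,-8,0.024,-0.05,0,0,0,0,-16,0.048,-0.1,0,0,0,0,-24,0.07,-0.15,0,0,0,0,-32,0.095,-0.2,0,0,0,0,-40,0.12,-0.25,0,0,0,0,-45,0.14,-0.28,0,0,0,0,-45,0.14,-0.28,0,0,0,0,-45,0.14,-0.28,0,0,0,0,-45,0.14,-0.28,0,0,0,0,-45,0.14,-0.28,0,0],
)

```text
clock: 10.38
position: [0.5485, 0.3184, 0.2508]
ee_rot: [0.708, 0.707, -0.0, 0.001]
ft_force: [-0.7, 0.0, 0.0]
grip_width: 0.001
grasp_force: 0.0
```

```bash
python3 -c "
from h import *
pol();phase('t3')
im=cv2.imread('pics/t3.png');cv2.imwrite('pics/c3.png',cv2.resize(im[110:400,235:545],None,fx=2.05,fy=2.05,interpolation=cv2.INTER_CUBIC))"
```

```text
clock 10.375 r 0.3968977284735701 ang 89.68116469182901 z 0.2508046838473923 yaw 89.90874200040304 F [-0.70101474  0.0134769   0.00745859] tip 0.014 q [-0.13  0.42 -0.64  1.4   0.25  1.4  -0.77]
lid [ 0.4877 -0.0359] [0.042 0.044] 0.4 r 0.0725 ang 143.9 fill 0.79
lid [ 0.4848 -0.1056] [0.037 0.058] 24.1 r 0.0672 ang -156.2 fill 0.94
lid [ 0.5331 -0.1376] [0.043 0.044] 88.0 r 0.0606 ang -102.6 fill 0.77
lid [ 0.5472 -0.0086] [0.043 0.044] 45.3 r 0.0699 ang 89.3 fill 0.77
lid [ 0.593  -0.1108] [0.042 0.044] 44.9 r 0.0568 ang -34.6 fill 0.77
lid [ 0.5995 -0.0466] [0.044 0.043] 44.0 r 0.0621 ang 31.0 fill 0.78
lobe -176.5 -140.8 mid -158.6 mod45 21.4
lobe -122.2 -100.2 mid -111.2 mod45 23.8
lobe -76.2 -55.2 mid -65.8 mod45 24.2
lobe -31.3 -10.0 mid -20.6 mod45 24.4
lobe 13.8 35.0 mid 24.4 mod45 24.4
lobe 58.5 80.0 mid 69.2 mod45 24.2
lobe 103.2 125.2 mid 114.2 mod45 24.2
lobe 148.3 169.8 mid 159.0 mod45 24.0
```

View pics/c3.png

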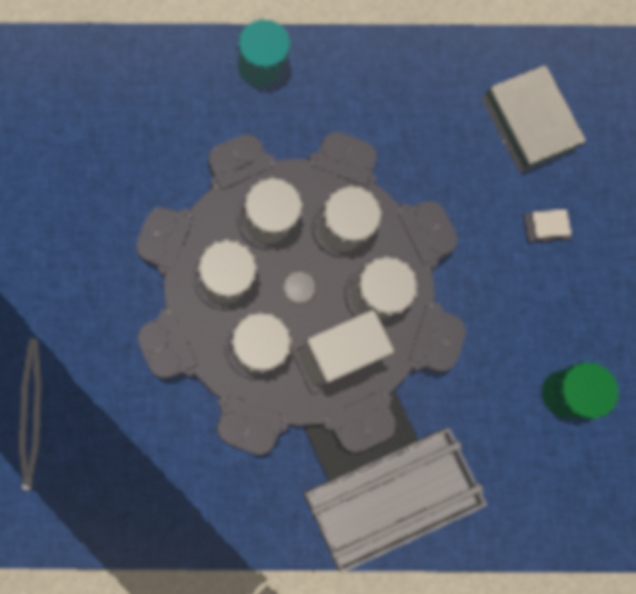

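The jar lid at crop (350,347) stands square before the trough, at −156.2° against a front of −156.1°. All the pots are upright, nothing else has moved and the arm is clear.

```bash
python3 -c "
from workcell import manip
print(manip.hand_in())"
```

```text
the job is handed in; nothing more can be done
None
```

I turned the stand clockwise by about 65° and handed the job in at about 10 s: the last camera check showed the slide jar within about half a degree of the line to the trough, all pots upright, the box, forceps and block unmoved, and the arm clear; the hand-in gave no verdict.

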